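Lock the nose-cone slide by feeling its locating pin into the hidden index hole

ROBOT

A 6-joint arm with a two-finger parallel gripper is mounted at the origin on a cart in front of the work surface, level with it; the furniture and walls round the work are solid. World frame = base frame: x ahead of the robot, y to its left, z up, the work surface at z = 0. Lengths are in m, angles in rad, forces in N, time in s.
With the tool pointing down it reaches from about 0.275 to 0.75 m from the base axis. Payload 10.2 kg.
Tool frame: the origin (TCP) lies midway between the tips of the shut fingers; the grasp point (between the pads) lies 19 mm behind it; z points along the fingers, y is the line along which they close (so a half turn about z gives the same grasp; the last joint's range is limited). The gripper opens to 88 mm and grips with 3 to 60 N. Pads are 18 mm wide; open, the fingers measure 123 mm over their backs; the gripper's body (75 mm by 187 mm) begins 45 mm behind the grasp point.
Start: joints at [-1.449, 0.313, 1.498, -0, 1.331, -0.223], TCP at [0.177, -0.494, 0.239] pointing down, gripper open.
Joint ranges: [-2.94, 2.94], [-0.97, 2.17], [0.19, 2.56], [-1.23, 4.37], [0.02, 3.11], [-2.88, 2.88]. Speed limits (rad/s): [2.39, 2.39, 3.01, 3.14, 3.14, 3.14].

INTERFACE

Orientations are given as a 3x3 rotation matrix whose columns are the frame's x, y, z axes.
In Python, from plant import r gives the robot as it stands. Calls block until the motion is done:
- r.reach(position, orientation): joint-space move of the TCP to a pose.
- r.servo_line(position, frame=None, speed=0.15): straight line of the TCP; frame=None keeps the orientation; speed is the mean speed in m/s.
- r.movej(angles): joint-space move.
- r.grip(opening, grasp_force=None): finger opening in m; grasp_force is the grip in N (None keeps the last); returns when the fingers have stopped.
- r.hold(seconds).
- r.solve_ik(position, orientation): joint angles nearest the present ones, or None.
- r.observe(): the state.
- r.read_camera(name): name is "scene" or "top" or "wrist"; returns (picture, depth): 420x560x3 uint8, blue, green, red; 420x560 float32, m along the optical axis (not along the pixel's ray), 0 where there is no reading.
- r.calibration(name): a dict with "fovy" (degrees; the focal length in pixels is half the picture's height over the tangent of half this angle, whatever the lens; pixels are square), "cx", "cy" (the principal point, pixels), "position" and "orientation" of the camera in the world. Camera axes: x right, y down, z forward; pixel columns grow to the right and rows downward; lengths in m; the calibration is good to about 2 mm. A picture is of the moment at which its call begins: read the wrist's pose just before it. calibration takes no time and is no camera call; for the wrist camera it gives the pose at the moment of the call.
A pose or a line that the arm cannot do raises r.MotionError and nothing moves.
- r.finish_job(): hands the job in; it is judged then, once.
The state is a dict: "time_s": time; "q": joint angles; "joint_velocities": joint speeds; "effort": joint torques, N m; "position": TCP position; "tcp_rot": TCP orientation; "wrist_force": force on the tool from outside, world axes, zero at the start; "wrist_torque": the same for the moment, N m; "gripper_width": finger opening in m; "grasp_force": force on a finger pad.
Only numpy, scipy, OpenCV 4.12 (cv2) and the standard library are available. Lean on these libraries where they do the work, as an engineer would, in place of code of your own. Each camera call takes 0.05 s, during which the arm holds its last target. There are 200 camera calls.

TASK

Lock the anaesthetic nose-cone slide at its set position: lift the red-knobbed locating pin out of its park hole at the rear of the slide, put it down the brass bush of the blue carriage and, with the pin tip pressed lightly on the hidden index bar, slide the carriage forward until the tip drops into the hole. Then press the pin fully home, knob down on the bush, and let go of it. Work gently, with a light hand on the pin and the slide, and leave the other things on the bench where they are.

Things in the scene. Friction and masses are not known exactly. Their poses are not given: they have to be found in the camera images.
- nose_slide: Nose-cone slide, screwed to the bench: aluminium base plate 230 x 90 mm with two steel guide rails, a blue carriage and a pale blue cone at the front. Origin: centre of its underside, on the bench top. x axis: forward along the travel, towards the cone; y across the rails; z up. Rear end at x = -115 mm: block 43 x 52 mm, 34 mm tall, with the pin's park hole (x = -98, y = 0; 10 mm wide, blind).
- bar_mid (a point): Point on the top face of the index bar, 29 mm above the bench, x = -17 mm, y = 0 of the slide. The bar lies flat between the rails, hidden under the carriage, and has one upright hole, 9.5 mm wide and 17 mm deep, on the centre line y = 0. Its place differs each time: anywhere from 10 mm behind this point to 10 mm ahead of it, always at least 5 mm ahead of the bush's place at the start.
- bush (a point): Centre of the mouth of the brass bush on the carriage, 53 mm above the bench: a brass block 18 x 18 mm, 10 mm proud of the blue plate (100 x 78 mm; from 25 mm behind to 75 mm ahead of the bush). Upright through hole 10 mm wide, 22 mm long. Two sprung balls in it hold the pin with a few newtons: it does not fall by itself, it must be pushed down. Cone bracket 62 mm ahead, top 87 mm above the bench.
- carriage (a joint): Travel of the blue carriage along the slide's x axis from its rear stop, 0 to 0.048 m, growing forward (towards the cone); friction about 1.5 N. The bush axis lies at x = -45 mm of the slide plus this value. It starts between 0 and 0.012.
- pin_knob (a point): Centre of the red knob of the locating pin, where it is gripped: round, 28 mm in diameter, 30 mm tall, axis upright, pin mass about 35 g. Below it a steel shank 8 mm in diameter, 38 mm long; the tip is 53 mm below this point. At the start the pin stands loosely in the park hole, this point 65 mm above the bench; tip on the index bar: 82 mm; fully home: 68 mm.
- pin_tip (a point): Centre of the tip of the locating pin: a flat 3 mm wide, from which the shank widens as a cone to its full 8 mm over a length of 6 mm. Height above the bench: on the index bar 29 mm; fully home, the knob resting on the bush, 15 mm. A push of 5 to 10 N is enough to search and to seat the pin; over 20 N is too much.

How it is judged:
By the outcome, as a careful person would: the job done as asked, in the order asked, and still so for the second after the job is handed in, with the robot touching nothing.
It also fails if it takes over 64 s, if anything falls off the work surface, if the arm or the gripper's body presses on something with over 40 N, if the wrist force passes 120 N, or if a joint passes its speed limit or range.

## Working session

There is one attempt and no reset: what is moved stays moved. The work goes in short steps, each a Python script; the robot and the scene stay as the last script left them, time stands still between calls to the robot, and variables do not carry over. Pictures are saved under pics/ and viewed, at most 10 in all, crops included, and the job is handed in when it is done.

```bash
ls; mkdir -p pics; python3 - <<'E'
from plant import r
import cv2,numpy as np
for n in ("scene","top"):
    im,d=r.read_camera(n); cv2.imwrite(f"pics/{n}.png",im); np.savez(f"{n}.npz",im=im,d=d); c=r.calibration(n); print(n,c)
s=r.observe(); print(s['position'],s['wrist_force'],s['time_s'])
E
```

```text
pics
scene {'fovy': 44.08372417438204, 'cx': 275.17866276410496, 'cy': 206.41154391087593, 'position': array([0.00607839, 0.45428855, 0.63497481]), 'orientation': array([[-0.51322996, -0.5519859 ,  0.65719599],
       [-0.85823106,  0.33531364, -0.3885926 ],
       [-0.00586914, -0.76346338, -0.64582445]])}
top {'fovy': 52.54061527594672, 'cx': 275.3104758306312, 'cy': 213.1906890869655, 'position': array([0.49667291, 0.12554495, 0.90130584]), 'orientation': array([[ 0.02031652, -0.99679996,  0.07731161],
       [-0.99979203, -0.02011864,  0.0033377 ],
       [-0.00177162, -0.07736334, -0.99700139]])}
[ 0.1774152  -0.49388996  0.23824083] [0.41509717 0.25507732 0.09882627] 0.1
```

View pics/top.png

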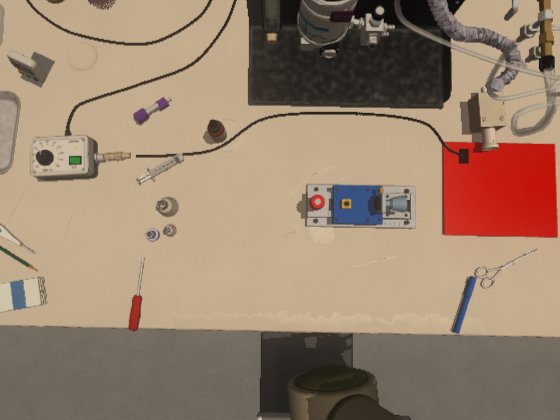

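View pics/scene.png

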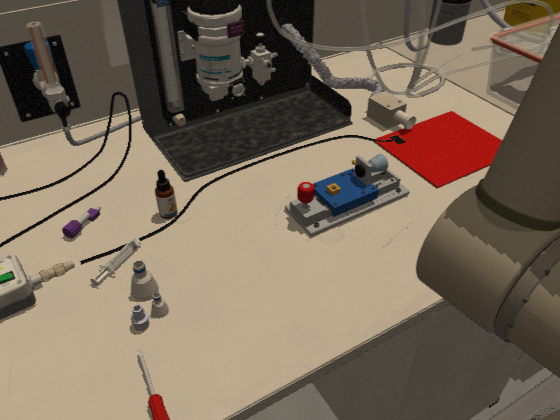

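The top view shows the red knob at about (317,202), the brass bush at (347,204) and the slide's base from (306,185) to (415,228), with forward pointing right. The scene view agrees: knob at (306,191), bush at (334,188). Next I compute positions from these.

```bash
cat > h.py <<'E'
import numpy as np, cv2
def ray(c,u,v,H=420):
    f=H/2/np.tan(np.radians(c['fovy'])/2)
    return c['orientation']@np.array([(u-c['cx'])/f,(v-c['cy'])/f,1.])
def onz(c,u,v,z):
    d=ray(c,u,v); return c['position']+d*(z-c['position'][2])/d[2]
def proj(c,p,H=420):
    f=H/2/np.tan(np.radians(c['fovy'])/2)
    q=c['orientation'].T@(np.asarray(p)-c['position']); return np.array([c['cx']+f*q[0]/q[2],c['cy']+f*q[1]/q[2]])
def tri(c1,p1,c2,p2):
    d1,d2=ray(c1,*p1),ray(c2,*p2); d1/=np.linalg.norm(d1); d2/=np.linalg.norm(d2)
    t=np.linalg.lstsq(np.c_[d1,-d2],c2['position']-c1['position'],rcond=None)[0]
    a,b=c1['position']+d1*t[0],c2['position']+d2*t[1]; return (a+b)/2,np.linalg.norm(a-b)
def blobs(im,lo,hi,box,amin=10,lo2=None):
    """centroid, area, minAreaRect of HSV blobs inside box (u0,v0,u1,v1), largest first"""
    h=cv2.cvtColor(im,cv2.COLOR_BGR2HSV); h[...,0]=(h[...,0].astype(int)+90)%180  # red -> 90
    m=cv2.inRange(h,np.array(lo),np.array(hi)); k=np.zeros_like(m); u0,v0,u1,v1=box; k[v0:v1,u0:u1]=255; m&=k
    cs=sorted(cv2.findContours(m,cv2.RETR_EXTERNAL,cv2.CHAIN_APPROX_NONE)[0],key=cv2.contourArea,reverse=True)
    o=[]
    for c in cs:
        if cv2.contourArea(c)<amin: break
        M=cv2.moments(c); o.append((np.array([M['m10'],M['m01']])/M['m00'],M['m00'],cv2.minAreaRect(c),c))
    return o
RED=((78,110,60),(100,255,255)); BRASS=((105,110,90),(125,255,255)); BLUE=((8,90,40),(40,255,255)) 
E
python3 - <<'E'
from plant import r
from h import *
B={'top':(290,170,430,240),'scene':(270,140,420,240)}
P={}
for n in B:
    c=r.calibration(n); im=np.load(n+'.npz')['im']
    for k,col in (('red',RED),('brass',BRASS),('blue',BLUE)):
        b=blobs(im,*col,B[n]); print(n,k,[(x[0].round(1),x[1],np.round(x[2][1],1),round(x[2][2],1)) for x in b[:3]])
        if b: P[n,k]=b[0][0]
t,s=r.calibration('top'),r.calibration('scene')
for k in('red','brass'):
    print(k,tri(t,P['top',k],s,P['scene',k]))
print(onz(t,*P['top','red'],.068),onz(t,*P['top','brass'],.053))
w=r.calibration('wrist'); o=r.observe()
print(w['fovy'],o['tcp_rot'].T@(w['position']-o['position']),o['tcp_rot'].T@w['orientation'],o['tcp_rot'])
E
```

```text
top red [(array([316.7, 201.8]), 154.5, array([13.9, 14.9]), 71.6)]
top brass [(array([345.5, 203. ]), 70.5, array([8., 9.]), 90.0), (array([380.9, 189.8]), 10.0, array([3.5, 4.9]), 45.0)]
top blue [(array([353.7, 204.7]), 1447.5, array([38., 49.]), 90.0)]
scene red [(array([404.6, 152.3]), 725.0, array([34., 44.]), 90.0), (array([305.5, 191.9]), 271.5, array([21., 16.]), 90.0)]
scene brass [(array([332.8, 187.2]), 53.0, array([ 7.2, 11.1]), 68.2)]
scene blue [(array([344.5, 191.9]), 1645.0, array([37.9, 60. ]), 67.2)]
red (array([0.5162834 , 0.00959561, 0.19599107]), np.float64(0.14891698087150837))
brass (array([ 0.58576073, -0.010494  ,  0.05699657]), np.float64(0.0016483333368508453))
[0.58536012 0.04727627 0.068     ] [ 0.58570895 -0.0118199   0.053     ]
70.79764464180445 [ 0.07109602 -0.00094888 -0.14517322] [[-1.16191508e-03 -9.61404566e-01 -2.75136167e-01]
 [ 9.99998909e-01 -8.66108299e-04 -1.19661962e-03]
 [ 9.12137851e-04 -2.75137257e-01  9.61404523e-01]] [[ 9.41143830e-01  3.38006327e-01 -1.21994206e-04]
 [ 3.38006247e-01 -9.41143207e-01  1.11409447e-03]
 [ 2.61756960e-04 -1.08975794e-03 -9.99999372e-01]]
```

```bash
python3 - <<'E'
from plant import r
from h import *
R=np.array([[0,1,0],[1,0,0],[0,0,-1.]])
r.reach(np.array([.586,-.02,.23]),R)
o=r.observe(); c=r.calibration('wrist'); im,d=r.read_camera('wrist'); print(o['time_s'],o['position'],o['q'])
cv2.imwrite('pics/w1.png',im); np.savez('w1.npz',im=im,d=d,**c)
for k,col in (('red',RED),('brass',BRASS),('blue',BLUE)):
    b=blobs(im,*col,(0,0,560,420),80); print(k,[(x[0].round(1),x[1],np.round(x[2][1],1),round(x[2][2],1)) for x in b[:3]])
E
```

```text
2.3333 [ 0.58596183 -0.02085709  0.23003018] [-2.35191596e-01  4.55221365e-01  1.31663904e+00 -1.50715371e-04
  1.36965267e+00 -2.33773127e-01]
red [(array([308.6, 348.5]), 4579.0, array([ 41.1, 133. ]), 88.9), (array([281.8, 124.7]), 585.5, array([28., 28.]), 90.0)]
brass [(array([ 71.4, 322.1]), 257.5, array([15., 53.]), 0.0), (array([281. , 184.5]), 209.0, array([15., 14.]), 90.0), (array([490. , 324.6]), 168.5, array([11.7, 46. ]), 1.3)]
blue [(array([280.9, 199.2]), 4924.0, array([83., 67.]), 90.0), (array([166.6, 351.6]), 306.5, array([42.4,  9.7]), 14.0)]
```

View pics/w1.png

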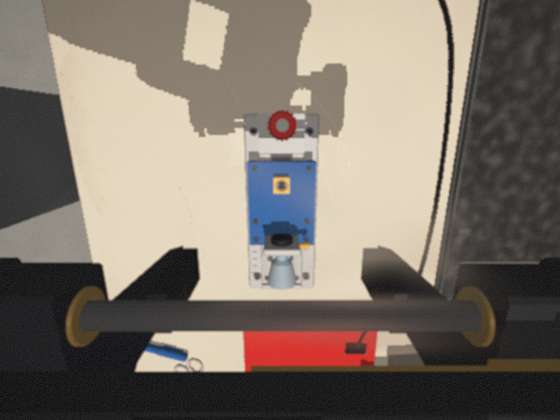

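The wrist view shows the knob at (282,125), the bush hole at (281,185), the blue plate at (281,199) and the cone at (281,268). The fingers are clear of the slide.

```bash
python3 - <<'E'
from h import *
from plant import r
w=dict(np.load('w1.npz')); im=w['im']
red=blobs(im,*RED,(230,80,330,160),80)[0]; br=blobs(im,*BRASS,(230,160,330,210),80)[0]; bl=blobs(im,*BLUE,(230,140,330,260),80)[0]
print('red bbox',cv2.boundingRect(red[3]),'brass',cv2.boundingRect(br[3]),'rectc',br[2])
for z in(.065,.072,.08): print(z,onz(w,*(red[2][0]),z))
K=onz(w,*red[2][0],.075)
Bp=onz(w,*br[2][0],.053); print('bush',Bp)
# plate outline sides: leftmost/rightmost blue per row
m=np.zeros(im.shape[:2],np.uint8); cv2.drawContours(m,[bl[3]],-1,255,-1)
L=[];Rr=[]
for v in range(170,230):
    u=np.flatnonzero(m[v]); L.append(onz(w,u[0]-.5,v,.043)); Rr.append(onz(w,u[-1]+.5,v,.043))
for S in(L,Rr):
    S=np.array(S); p=np.polyfit(S[:,1],S[:,0],1); print('edge slope dx/dy',p, np.polyval(p,Bp[1]))
v0=cv2.boundingRect(bl[3]); print('plate rear y',onz(w,281,v0[1]-.5,.043))
t=r.calibration('top'); imt=np.load('top.npz')['im']
b=blobs(imt,*BRASS,(290,170,430,240))[0]; k=blobs(imt,*RED,(290,170,430,240))[0]
print('top: bush',onz(t,*b[2][0],.053),'knob',onz(t,*k[2][0],.072), 'hole depth med',[float(np.median(w['d'][int(p[1])-2:int(p[1])+3,int(p[0])-2:int(p[0])+3])) for p in (red[2][0],br[2][0])])
s=r.calibration('scene'); ims=np.load('scene.npz')['im']
b2=blobs(ims,*RED,(285,175,325,210))[0]; print('tri knob',tri(t,k[2][0],s,b2[2][0]),tri(w,red[2][0],s,b2[2][0]))
E
```

```text
red bbox (268, 111, 29, 29) brass (274, 177, 15, 16) rectc ((281.0, 184.5), (15.0, 14.0), 90.0)
0.065 [0.58793487 0.05330019 0.065     ]
0.072 [0.58789133 0.05324739 0.072     ]
0.08 [0.58784156 0.05318706 0.08      ]
bush [ 0.58685943 -0.00967266  0.053     ]
edge slope dx/dy [0.00071864 0.5489266 ] 0.5489196511300964
edge slope dx/dy [-0.00365357  0.62471919] 0.624754530219904
plate rear y [0.58693061 0.0155304  0.043     ]
top: bush [ 0.5857601  -0.01176035  0.053     ] knob [0.58509168 0.04762176 0.072     ] hole depth med [0.283416211605072, 0.35074907541275024]
tri knob (array([0.58581927, 0.04797489, 0.06912094]), np.float64(0.001504243735152094)) (array([0.58651929, 0.05131538, 0.07020857]), np.float64(0.00477398061288971))
```

```bash
python3 - <<'E'
from plant import r
from h import *
R=np.array([[0,1,0],[1,0,0],[0,0,-1.]])
r.grip(.06)
r.reach(np.array([.587,.051,.115]),R)
o=r.observe(); c=r.calibration('wrist'); im,d=r.read_camera('wrist'); print(o['time_s'],o['position'],o['tcp_rot'].round(4),c['position'])
cv2.imwrite('pics/w2.png',im); np.savez('w2.npz',im=im,d=d,**c)
for k,col in (('red',RED),('brass',BRASS)):
    b=blobs(im,*col,(150,0,410,420),80); print(k,[(x[0].round(1),x[1],cv2.boundingRect(x[3])) for x in b[:3]])
    print([onz(c,*x[2][0],.08 if k=='red' else .053) for x in b[:2]], [d[int(x[0][1]),int(x[0][0])] for x in b[:2]])
print('tcp px',proj(c,o['position']))
E
```

```text
3.5667 [0.58781646 0.05051057 0.11630739] [[-2.0e-04  1.0e+00  1.9e-03]
 [ 1.0e+00  2.0e-04 -5.0e-04]
 [-5.0e-04  1.9e-03 -1.0e+00]] [0.5874717  0.12237001 0.26145758]
red [(array([279.8, 232.5]), 1456.5, (259, 209, 43, 48))]
[array([0.58756795, 0.05648433, 0.08      ])] [np.float32(0.19252254)]
brass [(array([299.2, 368.2]), 407.5, (191, 366, 219, 5)), (array([278.9, 292.9]), 129.5, (269, 288, 21, 13))]
[array([ 0.6049032, -0.0776763,  0.053    ]), array([ 0.58689055, -0.00536562,  0.053     ])] [np.float32(0.06822998), np.float32(0.2357302)]
tcp px [280.32905524 265.95174251]
```

View pics/w2.png

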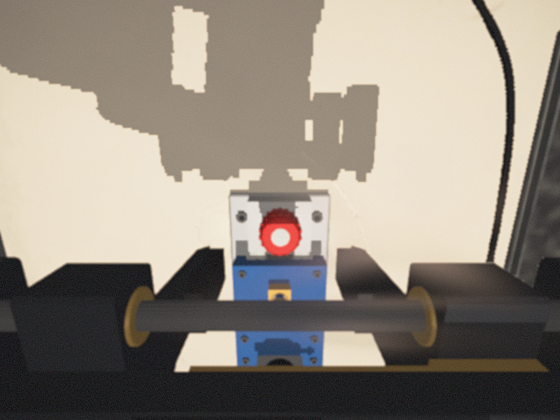

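The close view shows the knob outline at columns 259–302 and rows 209–257, with its pale top disc at about (280,237). The bush is partly hidden at (279,293).

```bash
python3 - <<'E'
from h import *
for n in('w1','w2'):
    w=dict(np.load(n+'.npz')); im=w['im']
    box=(230,80,330,160) if n=='w1' else (240,190,320,262)
    b=blobs(im,*RED,box,80)[0]; x,y,W,H=cv2.boundingRect(b[3])
    hs=cv2.cvtColor(im,cv2.COLOR_BGR2HSV); m=np.zeros(im.shape[:2],np.uint8); cv2.drawContours(m,[b[3]],-1,255,-1)
    g=(m>0)&(hs[...,1]<110); v,u=np.nonzero(g); pc=(u.mean(),v.mean())
    print(n,(x,y,W,H),'disc px',pc,g.sum(),'disc z=.08',onz(w,*pc,.08),'fwd edge+14',onz(w,x+W/2-.5,y+H-.5,.08)[1]+.014,'rear edge at z.05 -14',onz(w,x+W/2,y-.5,.05)[1]-.014,'at .08',onz(w,x+W/2,y-.5,.08)[1]-.014)
    # rear-block edge of base (top 34 mm) and plate rear edge
    col=im[:,245 if n=='w2' else 258].astype(int)
    bl=(col[:,0]>col[:,2]+40); vv=np.flatnonzero(bl); vp=vv[vv>130][0]; print('plate rear edge',vp,onz(w,245,vp-.5,.043)[1],'-> bush y',onz(w,245,vp-.5,.043)[1]-.025, 'depth there',w['d'][vp+4,250])
    P=w['orientation']@np.array([0,0,1.]); print('cam',w['position'],P)
    # depth-based heights
    f=210/np.tan(np.radians(w['fovy'])/2)
    for (uu,v2) in (pc,):
        z=w['d'][int(v2),int(uu)]; print('disc 3D',w['position']+ray(w,*pc)*z)
    z=w['d'][vp+6,250]; print('plate 3D',w['position']+ray(w,250,vp+6)*z)
E
```

```text
w1 (268, 111, 29, 29) disc px (np.float64(281.9366197183099), np.float64(124.95774647887323)) 142 disc z=.08 [0.58778085 0.05322607 0.08      ] fwd edge+14 0.053678225205057516 rear edge at z.05 -14 0.05391399342994166 at .08 0.052349933214385996
plate rear edge 162 0.014527087243521052 -> bush y -0.01047291275647895 depth there 0.33196247
cam [0.58600535 0.0509608  0.37517654] [-8.60120204e-04 -2.74531880e-01 -9.61577614e-01]
disc 3D [0.58778536 0.05323183 0.07924937]
plate 3D [0.55209557 0.0072149  0.04247894]
w2 (259, 209, 43, 48) disc px (np.float64(279.9718309859155), np.float64(237.01760563380282)) 284 disc z=.08 [0.58768322 0.05332476 0.08      ] fwd edge+14 0.053460892272255964 rear edge at z.05 -14 0.05046300050086948 at .08 0.05867840895945896
plate rear edge 261 0.019097640506955588 -> bush y -0.005902359493044414 depth there 0.24128206
cam [0.5874717  0.12237001 0.26145758] [ 0.00143835 -0.27484131 -0.96148853]
disc 3D [0.58768253 0.05354982 0.08059146]
plate 3D [0.56328458 0.01298688 0.042314  ]
```

```bash
python3 - <<'E'
from plant import r
from h import *
R=np.array([[0,1,0],[1,0,0],[0,0,-1.]])
r.servo_line(np.array([.5875,.0533,.048]),R,speed=.06)
o=r.observe(); print(o['time_s'],o['position'],o['wrist_force'])
r.grip(.02,20)
o=r.observe(); print(o['time_s'],o['position'],o['wrist_force'],o['gripper_width'],o['grasp_force'])
p=o['position'].copy()
r.servo_line(p+[0,0,.07],speed=.07)
o=r.observe(); print(o['time_s'],o['position'],o['wrist_force'],o['gripper_width'])
r.servo_line(np.array([.587,-.055,.135]),R,speed=.1)
r.hold(.2)
o=r.observe(); c=r.calibration('wrist'); im,d=r.read_camera('wrist'); print(o['time_s'],o['position'],o['wrist_force'])
np.savez('w3.npz',im=im,d=d,**c)
i2,d2=r.read_camera('scene'); np.savez('s3.npz',im=i2,d=d2)
cr=cv2.resize(i2[120:240,270:430],None,fx=3,fy=3,interpolation=cv2.INTER_CUBIC)
out=np.zeros((600,800,3),np.uint8); out[:360,:480]=cr; x=cv2.resize(im[60:330,200:360],(320,540)); out[:540,480:]=x
cv2.imwrite('pics/c3.png',out)
E
```

```text
4.8833 [0.58772464 0.05326174 0.04839487] [ 0.26953546 -1.03778853 -0.49074667]
5.4833 [0.58752109 0.05329081 0.04802397] [0.04025954 0.02404691 0.34181056] 0.026974870241092602 20.00001336118089
6.6333 [0.58727665 0.0532983  0.11750787] [-0.49224057 -0.84500228 -1.06127956] 0.027362445975081442
8.0833 [ 0.58699681 -0.05458972  0.13494714] [ 0.18650094 -0.2074355  -0.68472262]
```

View pics/c3.png

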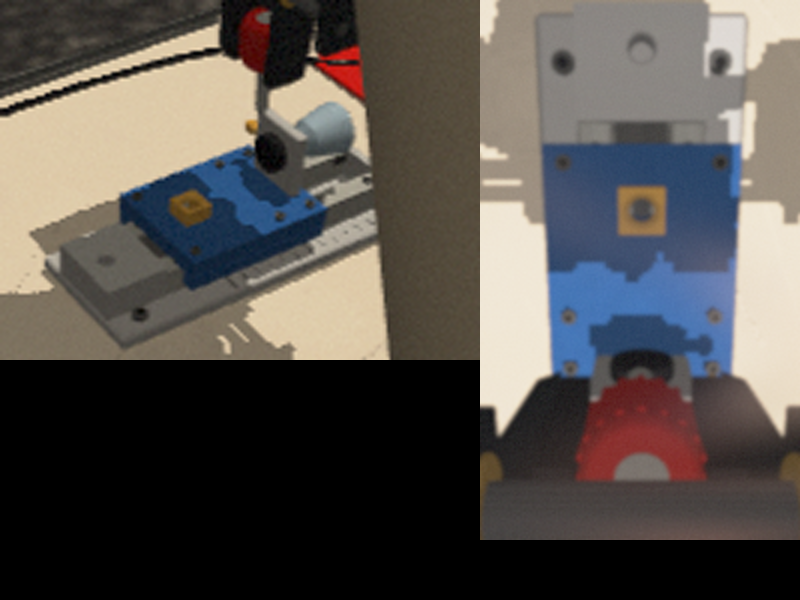

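The left crop (scene) shows the pin hanging upright, its shank down to about full-frame (357,160). The right crop (wrist) shows the bush block centred at about (281,165) and the empty park hole at about (281,84).

```bash
python3 - <<'E'
from plant import r
from h import *
w=dict(np.load('w3.npz')); im=w['im']; s=r.calibration('scene'); s3=np.load('s3.npz')['im']
b=blobs(im,*BRASS,(250,140,310,190),80)[0]; print(cv2.boundingRect(b[3]),b[2]); 
g=cv2.cvtColor(im,cv2.COLOR_BGR2GRAY)
def dark(box,th):
    u0,v0,u1,v1=box; v,u=np.nonzero(g[v0:v1,u0:u1]<th); return np.array([u.mean()+u0,v.mean()+v0]),len(u),(u.min()+u0,u.max()+u0,v.min()+v0,v.max()+v0)
print(g[158:174,281], g[78:92,281])
x,y,W,H=cv2.boundingRect(b[3])
h=dark((x+5,y+5,x+W-5,y+H-5),90); print('hole',h,onz(w,*h[0],.053),'block',onz(w,x+W/2-.5,y+H/2-.5,.053),'rear/front edge y',onz(w,281,y-.5,.053)[1],onz(w,281,y+H-.5,.053)[1])
h=dark((270,74,294,94),105); print('park',h,onz(w,*h[0],.034))
for off in(-.004,0,.004):print('pred tip/knob scene',off,proj(s,[.587,-.0546+off,.099]),proj(s,[.587,-.0546+off,.133]),proj(s,[.587,-.0546+off,.152]))
print(s3[134:166,346:366].sum(2))
E
```

```text
(270, 154, 22, 23) ((280.5, 165.0), (22.0, 21.0), 90.0)
[105  91  74  74  73  71  74  75  75  73  67  70  84  97 113 114] [ 82  80  94 117 132 137 137 138 136 135 140 136 134 126]
hole (array([280.46153846, 164.72527473]), 91, (np.int64(276), np.int64(285), np.int64(159), np.int64(170))) [ 0.58717044 -0.0101902   0.053     ] block [ 0.58719982 -0.01039919  0.053     ] rear/front edge y -0.0017413510852454066 -0.019243356244467092
park (array([280.63461538,  79.73076923]), 52, (np.int64(274), np.int64(287), np.int64(77), np.int64(83))) [0.58733655 0.05246626 0.034     ]
pred tip/knob scene -0.004 [356.3878222  159.73552055] [358.24327725 143.73082193] [359.31989246 134.44420414]
pred tip/knob scene 0 [354.60064133 160.40867866] [356.41586378 144.3928084 ] [357.46920208 135.09911018]
pred tip/knob scene 0.004 [352.80744839 161.08410128] [354.58215326 145.057076  ] [355.61204651 135.75630406]
[[ 22  58  41  66 102  84  97  84 116  90 113 103  94  73  36  36  29  49
   62  75]
 [ 35  50  41  54  81  92 124 113 112 122  87  96  80  73  54  46  58  66
   52  33]
 [ 28  33  47  78 121  99 1
[... 1823 characters left out ...]
 560 596
  597 593]
 [589 591 594 599 593 593 587 596 587 522 264 207 297 435 498 512 527 559
  594 593]
 [589 596 595 591 591 586 583 582 580 520 263 204 209 295 412 491 504 514
  554 594]
 [590 594 595 593 590 555 448 415 419 387 274 206 211 196 258 382 477 508
  517 535]
 [597 590 589 588 591 513 289 343 374 393 213 210 204 201 207 251 356 447
  505 514]
 [588 595 597 589 594 507 219 260 351 351 202 204 211 208 207 200 217 301
  432 498]
 [592 590 591 593 593 534 289 198 244 260 215 200 205 205 202 205 213 218
  285 403]
 [595 594 594 599 594 601 533 326 298 224 196 188 128 121 110 175 197 205
  200 257]
 [595 592 592 590 589 598 599 595 543 316  98  50  83  95  78  82 125 203
  206 208]]
```

The pin leans about 5° in the grip, tip forward, as it leaned in the loose park hole. I'll tilt the tool to stand it upright, hover over the bush and check.

```bash
cat >> h.py <<'E'
R0=np.array([[0,1,0],[1,0,0],[0,0,-1.]])
def Rt(a): return cv2.Rodrigues(np.array([a,0,0.]))[0]@R0
def tcp_for_tip(tip,a,off=-.0012,L=.055):
    R=Rt(a); return np.asarray(tip)+[0,0,L]-off*R[:,0]+.019*R[:,2]
E
python3 - <<'E'
from plant import r
from h import *
a=.09
r.servo_line(tcp_for_tip([.5872,-.0103,.085],a),Rt(a),speed=.06)
r.servo_line(tcp_for_tip([.5872,-.0103,.062],a),Rt(a),speed=.06)
r.hold(.2)
o=r.observe(); c=r.calibration('wrist'); im,d=r.read_camera('wrist'); print(o['time_s'],o['position'],tcp_for_tip([.5872,-.0103,.062],a),o['wrist_force'])
np.savez('w4.npz',im=im,d=d,**c)
i2,d2=r.read_camera('scene'); np.savez('s4.npz',im=i2,d=d2)
s=r.calibration('scene')
for t in([.5872,-.0103,.062],[.5872,-.0103,.095],[.5872,-.0103,.053]): print(proj(c,t),proj(s,t))
out=np.zeros((480,800,3),np.uint8); out[:,:400]=cv2.resize(i2[140:220,300:367],(400,480),interpolation=cv2.INTER_CUBIC)
out[:,400:]=cv2.resize(im[180:300,230:330],(400,480),interpolation=cv2.INTER_CUBIC); cv2.imwrite('pics/c4.png',out)
E
```

```text
9.8917 [ 0.58734566 -0.00743422  0.09850659] [ 0.5872     -0.00739716  0.09818475] [ 0.02251898 -0.25741006  0.80685256]
[279.97954518 249.79009223] [332.93648665 184.65823793]
[279.99426816 268.51480189] [334.17717915 169.80785172]
[279.97634019 245.71398067] [332.60789768 188.59126173]
```

View pics/c4.png

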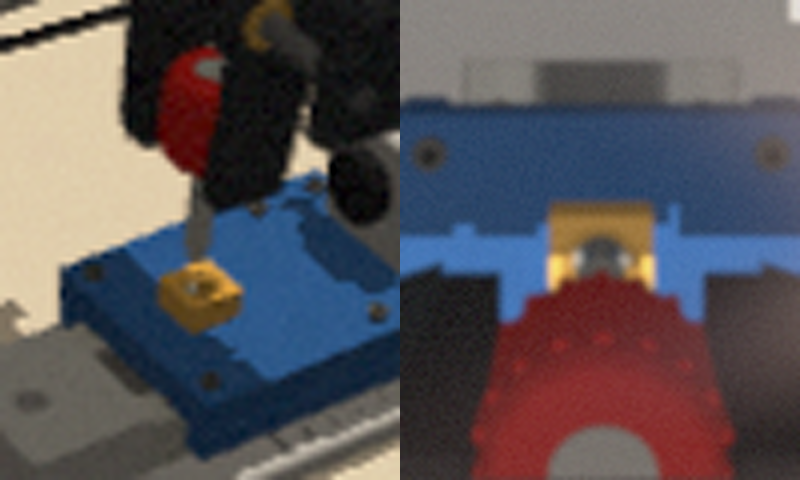

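The scene crop shows the tip just above and slightly rear of the bush hole, at about (333,183). The wrist crop shows it centred across the bush, but fore-aft is unclear, so I zoom in.

```bash
python3 - <<'E'
from plant import r
from h import *
w=dict(np.load('w4.npz')); s4=np.load('s4.npz')['im']
a=cv2.resize(w['im'][225:260,262:300],None,fx=12,fy=12,interpolation=cv2.INTER_NEAREST)
a=cv2.convertScaleAbs(a,alpha=1.5)
b=cv2.resize(s4[165:200,322:350],None,fx=12,fy=12,interpolation=cv2.INTER_NEAREST); b=cv2.convertScaleAbs(b,alpha=1.5)
cv2.imwrite('pics/z4.png',np.hstack([a,b])); 
for y in(-.0013,-.0053,-.0103,-.0153,-.0193): print(y,proj(w,[.5872,y,.053]),proj(r.calibration('scene'),[.5872,y,.053]))
print(proj(w,[.5872,-.0013,.043]),proj(w,[.5782,-.0103,.053]))
E
```

```text
-0.0013 [279.96081136 233.10964871] [328.53703645 190.19903556]
-0.0053 [279.96774477 238.73731226] [330.35006239 189.48298667]
-0.0103 [279.97634019 245.71398067] [332.60789768 188.59126173]
-0.0153 [279.98485735 252.62712377] [334.85640158 187.7032222 ]
-0.0193 [279.99161544 258.11248094] [336.6485249  186.99542874]
[279.95825235 229.52490186] [266.96688711 245.73001107]
```

View pics/z4.png

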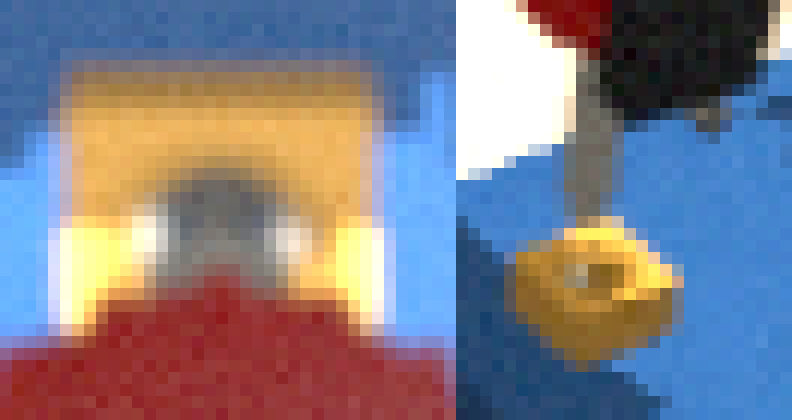

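Tip and hole line up across the slide, but the tip is about 2 mm too far rear. I shift 1.8 mm forward and go down in guarded steps.

```bash
cat >> h.py <<'E'
def step(r,dp,speed=.03,settle=.06,R=None,p=[None]):
    """move commanded point by dp; keep command in file"""
    c=np.load('cmd.npy')+dp; r.servo_line(c,R,speed=speed); np.save('cmd.npy',c); r.hold(settle); return r.observe()
E
python3 - <<'E'
from plant import r
from h import *
a=.09
c=tcp_for_tip([.5871,-.0121,.062],a); r.servo_line(c,Rt(a),speed=.03); np.save('cmd.npy',c); r.hold(.3)
f0=np.mean([ (r.hold(.05),r.observe()['wrist_force'])[1] for _ in range(4)],axis=0); np.save('f0.npy',f0); print('f0',f0)
for i in range(32):
    o=step(r,[0,0,-.001]); f=o['wrist_force']-f0
    print(i,round(o['time_s'],2),'tipz',round((.062-(c[2]-o['position'][2]))*1e3,1),f.round(1),o['wrist_torque'].round(2),round(o['gripper_width']*1e3,2))
    if f[2]>8 or np.hypot(*f[:2])>5: break
E
```

```text
f0 [ 0.18174406 -0.08456146 -0.37584673]
0 11.05 tipz 61.0 [-0.3  0.5 -0.1] [-0.1  -0.08  0.01] 27.1
1 11.36 tipz 60.0 [-0.4 -0.5 -0.2] [-0.04 -0.08  0.  ] 27.15
2 11.67 tipz 59.0 [-0.7  0.7  0.7] [-0.05 -0.11 -0.01] 26.85
3 11.97 tipz 58.0 [-0.5  0.3  0. ] [-0.09 -0.09  0.06] 27.03
4 12.28 tipz 57.0 [-0.7 -0.5 -0.3] [-0.06 -0.09  0.04] 26.88
5 12.59 tipz 56.0 [-0.3 -0.4 -0. ] [-0.05 -0.12 -0.01] 26.98
6 12.9 tipz 55.0 [-0.2 -0.4 -0. ] [-0.1  -0.11 -0.01] 27.39
7 13.21 tipz 54.0 [0.3 0.8 0.1] [-0.12 -0.08  0.02] 26.95
8 13.52 tipz 53.0 [0.2 0.9 0.4] [-0.16 -0.05  0.02] 26.99
9 13.82 tipz 52.0 [0.2 0.5 0.4] [-0.08 -0.09 -0.  ] 27.17
10 14.13 tipz 51.0 [0.1 0.1 0.4] [-0.07 -0.09  0.  ] 26.89
11 14.44 tipz 50.0 [ 0.2 -0.2 -0.6] [-0.14 -0.13 -0.03] 27.08
12 14.75 tipz 49.0 [-0.6  1.2 -0.8] [-0.02 -0.09  0.03] 27.06
13 15.06 tipz 48.0 [-1.2 -0.3 -0.1] [-0.05 -0.07 -0.  ] 26.92
14 15.37 tipz 47.0 [-0.2 -0.5  1.2] [-0.03 -0.1  -0.02] 27.05
15 15.68 tipz 46.0 [0.7 0.9 0.3] [-0.13 -0.09 -0.01] 26.84
16 15.98 tipz 45.0 [0.9 0.4 0.7] [-0.12 -0.09 -0.03] 27.17
17 16.29 tipz 44.0 [-0.3 -0.2 -0.1]
[... 192 characters left out ...]
 -0.43 -0.03] 26.95
21 17.52 tipz 40.0 [ 1.5 -0.1  0.4] [-0.05 -0.49 -0.02] 27.33
22 17.83 tipz 38.9 [ 2.1  0.6 -0.7] [-0.1  -0.54 -0.04] 26.91
23 18.14 tipz 37.9 [ 2.   0.4 -0.7] [-0.04 -0.52 -0.01] 27.19
24 18.45 tipz 36.8 [ 1.  -0.2 -0.6] [-0.11 -0.51 -0.04] 27.04
25 18.76 tipz 35.8 [ 2.3 -0.7 -0.9] [-0.11 -0.5   0.  ] 27.07
26 19.07 tipz 34.9 [ 2.1 -0.8 -0.6] [-0.04 -0.49 -0.06] 26.95
27 19.38 tipz 33.9 [ 1.3  0.7 -0.7] [-0.02 -0.45 -0.02] 26.95
28 19.68 tipz 32.9 [ 2.   1.2 -0.9] [-0.07 -0.43 -0.03] 27.17
29 19.99 tipz 31.8 [ 2.6  0.5 -0.9] [-0.09 -0.45 -0.08] 26.93
30 20.3 tipz 30.8 [ 1.1  0.3 -0.5] [-0.05 -0.38  0.04] 27.41
31 20.61 tipz 29.8 [ 1.3  0.4 -0.3] [-0.06 -0.42 -0.03] 26.78
```

```bash
python3 - <<'E'
from plant import r
from h import *
f0=np.load('f0.npy')
o=step(r,[.0006,0,0]); print((o['wrist_force']-f0).round(1))
for i in range(14):
    o=step(r,[0,0,-.0007]); f=o['wrist_force']-f0
    print(i,round(o['time_s'],2),'tcp',o['position'].round(4),'cmd',np.load('cmd.npy').round(4),f.round(1),o['wrist_torque'].round(2),round(o['gripper_width']*1e3,2))
    if f[2]>5 or np.hypot(*f[:2])>6: break
E
```

```text
[ 0.2  0.3 -1.4]
0 21.23 tcp [ 0.5877 -0.0092  0.0655] cmd [ 0.5877 -0.0092  0.0655] [-0.5  1.6  0.7] [-0.02 -0.06 -0.  ] 26.78
1 21.53 tcp [ 0.5877 -0.0092  0.0648] cmd [ 0.5877 -0.0092  0.0648] [-0.1  0.3  0.6] [-0.02 -0.13 -0.04] 27.06
2 21.84 tcp [ 0.5879 -0.0092  0.0644] cmd [ 0.5877 -0.0092  0.0641] [-0.7 -0.   5.4] [0.   0.08 0.01] 26.73
```

Contact with the index bar is at TCP z ≈ 0.0646 with 5 N. Now I slide forward with a regulated light press.

```bash
python3 - <<'E'
from plant import r
from h import *
f0=np.load('f0.npy'); z0=.0646
o=r.observe()
for i in range(44):
    f=o['wrist_force']-f0; dz=0
    if f[2]<4: dz=-.0002 if f[2]>2 else -.0004
    elif f[2]>7: dz=.0002
    o=step(r,[0,-.0008,dz],settle=.03); f=o['wrist_force']-f0
    print(i,round(o['time_s'],2),(o['position']*1e3).round(2),'cmdz',(np.load('cmd.npy')[2]*1e3).round(2),f.round(1),o['wrist_torque'].round(2))
    if o['position'][2]<z0-.0012 or np.linalg.norm(f)>11 or np.load('cmd.npy')[2]<z0-.002: break
E
```

```text
0 22.12 [587.89  -9.94  64.38] cmdz 64.08 [-0.6  1.2  6.7] [0.19 0.05 0.08]
1 22.41 [587.83 -10.73  64.29] cmdz 64.08 [-0.5  1.5  6.1] [ 0.26  0.07 -0.02]
2 22.69 [587.81 -11.42  64.25] cmdz 64.08 [-0.7  3.1  5.3] [ 0.4  -0.02  0.01]
3 22.98 [587.75 -12.33  64.14] cmdz 64.08 [-0.5  2.3  5.4] [ 0.43 -0.   -0.05]
4 23.26 [587.73 -13.28  64.06] cmdz 64.08 [-0.2  1.5  3.9] [ 0.34 -0.07  0.04]
5 23.54 [587.73 -14.03  63.92] cmdz 63.88 [0.3 1.4 5.8] [ 0.43 -0.09  0.06]
6 23.82 [587.7  -14.78  63.88] cmdz 63.88 [-0.3  2.8  4.4] [ 0.51 -0.08  0.  ]
7 24.11 [587.65 -15.58  63.8 ] cmdz 63.88 [-0.7  2.6  4.3] [ 0.59 -0.09 -0.02]
8 24.39 [587.68 -16.44  63.86] cmdz 63.88 [-0.2  3.   4.3] [ 0.58 -0.08 -0.02]
9 24.68 [587.64 -17.25  63.83] cmdz 63.88 [-0.6  4.3  4. ] [ 0.56 -0.08  0.02]
10 24.96 [587.7  -18.04  63.77] cmdz 63.68 [-1.1  3.7  4.8] [0.56 0.03 0.04]
11 25.24 [587.71 -18.9   63.77] cmdz 63.68 [-1.4  3.1  5.7] [0.6  0.   0.04]
12 25.52 [587.73 -19.66  63.78] cmdz 63.68 [-0.3  3.2  6.1] [0.63 0.08 0.02]
13 25.81 [587.71 -20.48  63.76] cmdz 63.68 [-0.4  3.8  5.8] [ 0.57  0.06 -0.04]
14 26
[... 704 characters left out ...]
3 28.64 [587.7  -28.47  63.75] cmdz 63.68 [-0.6  3.6  5.3] [0.62 0.   0.03]
24 28.93 [587.73 -29.27  63.79] cmdz 63.68 [-0.5  3.8  5.3] [0.6  0.05 0.06]
25 29.21 [587.7  -30.07  63.78] cmdz 63.68 [0.1 3.8 5.8] [0.64 0.05 0.01]
26 29.49 [587.71 -30.89  63.77] cmdz 63.68 [-0.3  3.3  5.2] [0.59 0.02 0.04]
27 29.77 [587.74 -31.68  63.76] cmdz 63.68 [-0.4  3.3  5.4] [ 0.58  0.01 -0.02]
28 30.06 [587.73 -32.48  63.79] cmdz 63.68 [-1.3  3.8  5.7] [ 0.63 -0.02 -0.01]
29 30.34 [587.74 -33.51  63.76] cmdz 63.68 [-1.2  1.6  6.7] [ 0.4  -0.01  0.04]
30 30.62 [587.65 -34.29  63.54] cmdz 63.68 [-0.4  0.5  3.6] [ 0.16 -0.06  0.02]
31 30.91 [587.63 -34.88  63.36] cmdz 63.48 [0.  0.7 4.2] [ 0.13 -0.06 -0.02]
```

The lateral force fell and z dropped at y ≈ −34, so the tip is likely at the hole. I press gently to check.

```bash
python3 - <<'E'
from plant import r
from h import *
f0=np.load('f0.npy')
o=r.observe()
for i in range(30):
    f=o['wrist_force']-f0; d=[0,0,-.0005]
    if f[2]>7: d=[0,-.0003,0]      # resting on the rear flank: ease forward
    if f[2]>10: d=[0,-.0003,.0002]
    if f[1]>5: d=[0,.0003,0]
    o=step(r,d,settle=.03); f=o['wrist_force']-f0
    print(i,round(o['time_s'],2),(o['position']*1e3).round(2),'cmd',(np.load('cmd.npy')*1e3).round(2),f.round(1),o['wrist_torque'].round(2))
    if o['position'][2]<.0515 or np.linalg.norm(f)>15: break
    if i>=9 and o['position'][2]>.0625: break
E
```

```text
0 31.19 [587.6  -34.77  62.78] cmd [587.7  -34.8   62.98] [-0.4  0.6  1.4] [ 0.17 -0.07  0.03]
1 31.48 [587.61 -34.73  62.35] cmd [587.7  -34.8   62.48] [-0.5  1.2  1.5] [ 0.12 -0.05 -0.06]
2 31.76 [587.65 -34.75  61.88] cmd [587.7  -34.8   61.98] [0.2 1.3 0.8] [ 0.19 -0.07  0.03]
3 32.04 [587.7  -34.79  61.53] cmd [587.7  -34.8   61.48] [-0.2  1.6  2.5] [0.19 0.06 0.01]
4 32.33 [587.72 -34.77  60.98] cmd [587.7  -34.8   60.98] [-1.5  1.8  3.4] [ 0.15  0.05 -0.04]
5 32.61 [587.68 -34.8   60.36] cmd [587.7  -34.8   60.48] [-0.7  1.8  2.5] [0.18 0.03 0.01]
6 32.89 [587.66 -34.81  59.88] cmd [587.7  -34.8   59.98] [0.5 1.5 2.5] [0.15 0.02 0.02]
7 33.17 [587.69 -34.82  59.41] cmd [587.7  -34.8   59.48] [0.1 0.8 2.6] [ 0.1  -0.01  0.01]
8 33.46 [587.71 -34.85  58.96] cmd [587.7  -34.8   58.98] [-0.5  1.5  2.1] [ 0.09  0.05 -0.01]
9 33.74 [587.7  -34.81  58.46] cmd [587.7  -34.8   58.48] [-0.5  0.9  3. ] [0.1  0.06 0.  ]
10 34.02 [587.71 -34.84  57.91] cmd [587.7  -34.8   57.98] [-1.4  0.5  2.8] [-0.02 -0.01  0.03]
11 34.31 [587.64 -34.79  57.33] cmd [587.7  -34.8   57.48] [-1.3  0.5  1.4]
[... 466 characters left out ...]
  0.8  2.7] [-0.02  0.03 -0.01]
17 36.01 [587.67 -34.78  54.4 ] cmd [587.7  -34.8   54.48] [-0.8  0.6  2.4] [-0.01 -0.02  0.04]
18 36.29 [587.67 -34.8   53.91] cmd [587.7  -34.8   53.98] [-1.4  0.5  2.5] [-0.02  0.06  0.06]
19 36.58 [587.69 -34.77  53.42] cmd [587.7  -34.8   53.48] [-1.9  1.4  2.7] [0.04 0.05 0.03]
20 36.86 [587.68 -34.78  52.9 ] cmd [587.7  -34.8   52.98] [-1.   0.7  1.5] [-0.02 -0.   -0.04]
21 37.14 [587.67 -34.78  52.41] cmd [587.7  -34.8   52.48] [-1.2  1.1  1.9] [-0.04  0.05 -0.02]
22 37.42 [587.67 -34.79  51.9 ] cmd [587.7  -34.8   51.98] [-0.7  0.6  1.9] [ 0.06 -0.04  0.03]
23 37.71 [587.7  -34.8   51.42] cmd [587.7  -34.8   51.48] [-0.4 -0.3  2.8] [-0.02  0.01  0.02]
```

The pin has dropped in. I press until the knob seats on the bush at about 8 N.

```bash
python3 - <<'E'
from plant import r
from h import *
f0=np.load('f0.npy')
for i in range(14):
    o=step(r,[0,0,-.0004],settle=.03); f=o['wrist_force']-f0
    print(i,round(o['time_s'],2),(o['position']*1e3).round(2),'cmd',(np.load('cmd.npy')*1e3).round(2),f.round(1))
    if f[2]>8 or o['position'][2]<.0475: break
r.hold(.2); o=r.observe(); print((o['wrist_force']-f0).round(1),o['position'])
s=r.calibration('scene'); im,_=r.read_camera('scene'); np.savez('s5.npz',im=im)
p=proj(s,[.587,-.036,.06]).astype(int); print(p)
cv2.imwrite('pics/c5.png',cv2.resize(im[p[1]-45:p[1]+30,p[0]-50:p[0]+50],None,fx=6,fy=6,interpolation=cv2.INTER_CUBIC))
E
```

```text
0 37.99 [587.74 -34.79  51.28] cmd [587.7  -34.8   51.08] [-1.7  0.9  5.4]
1 38.27 [587.77 -34.76  51.18] cmd [587.7  -34.8   50.68] [-3.2  0.6  7.3]
2 38.56 [587.81 -34.79  51.08] cmd [587.7  -34.8   50.28] [-4.1  1.2 10.8]
[-4.2  1.3 11.2] [ 0.58779456 -0.03478268  0.05106431]
[344 181]
```

View pics/c5.png

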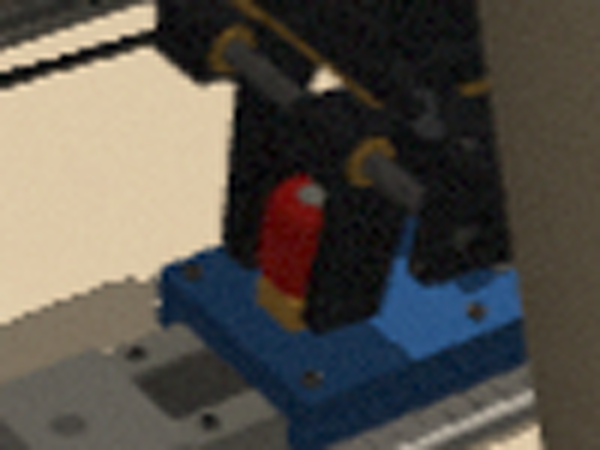

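The knob sits on the bush. I unload, release, then check the seat with a gentle touch on the knob top, which must stand at 83 mm.

```bash
python3 - <<'E'
from plant import r
from h import *
f0=np.load('f0.npy')
o=step(r,[0,0,.0007],settle=.05); print((o['wrist_force']-f0).round(1))
r.grip(.052); o=r.observe(); print(o['time_s'],o['gripper_width'],(o['wrist_force']-f0).round(1))
c=np.load('cmd.npy'); r.servo_line(c+[0,-.002,.05],speed=.06)
o=r.observe(); print(o['time_s'],o['position'],o['wrist_force'].round(1))
r.servo_line(np.array([.5872,-.037,.11]),R0,speed=.08)
r.grip(0.0); c=np.array([.5872,-.037,.092]); r.servo_line(c,R0,speed=.05); np.save('cmd.npy',c); r.hold(.2)
o=r.observe(); f1=o['wrist_force']; print(o['time_s'],o['position'],f1.round(1),o['gripper_width'])
for i in range(26):
    o=step(r,[0,0,-.0006],settle=.03); f=o['wrist_force']-f1
    if f[2]>1.5 or i%5==0: print(i,round(o['time_s'],2),(o['position']*1e3).round(2),f.round(1))
    if f[2]>8 or o['position'][2]<.0805: break
E
```

```text
[-2.2  0.4  7. ]
39.65 0.05189467014790331 [-0.4 -0.2  0.6]
40.6333 [ 0.58748269 -0.03674077  0.10058966] [ 1.  -0.8 -0.9]
42.4583 [ 0.58735353 -0.03703508  0.092285  ] [-0.1 -0.4  0.6] 0.0005836291084297632
0 42.74 [587.21 -37.    91.43] [ 0.1  0.5 -0.5]
5 44.16 [587.2  -37.    88.38] [-0.3  1.   0. ]
10 45.58 [587.19 -36.99  85.39] [-0.   0.7 -0.5]
13 46.42 [587.4  -36.88  84.02] [0.  2.9 5.4]
14 46.71 [587.56 -36.82  83.91] [-1.7  3.7  8.7]
```

```bash
python3 - <<'E'
from plant import r
from h import *
for i in range(3):
    o=step(r,[0,0,-.0002],settle=.1); print(round(o['time_s'],2),(o['position']*1e3).round(2),o['wrist_force'].round(1))
    if o['wrist_force'][2]>12: break
c=np.load('cmd.npy'); r.servo_line(c+[0,-.03,.055],speed=.12); np.save('cmd.npy',c+[0,-.03,.055]); r.hold(.15)
w=r.calibration('wrist'); im,d=r.read_camera('wrist'); np.savez('w6.npz',im=im,d=d,**w); i2,d2=r.read_camera('scene'); np.savez('s6.npz',im=i2)
s=r.calibration('scene'); p=proj(s,[.587,-.036,.06]).astype(int)
a=cv2.resize(i2[p[1]-30:p[1]+30,p[0]-35:p[0]+35],(420,360),interpolation=cv2.INTER_CUBIC)
q=proj(w,[.587,-.036,.08]).astype(int); b=im[max(q[1]-60,0):q[1]+60,q[0]-60:q[0]+60]; b=cv2.resize(b,(360,360),interpolation=cv2.INTER_CUBIC)
cv2.imwrite('pics/c6.png',np.hstack([a,b])); print(p,q,r.observe()['time_s'])
bl=blobs(im,*RED,(q[0]-60,max(q[1]-60,0),q[0]+60,q[1]+60),80)[0]; x,y,W,H=cv2.boundingRect(bl[3])
hs=cv2.cvtColor(im,cv2.COLOR_BGR2HSV); m=np.zeros(im.shape[:2],np.uint8); cv2.drawContours(m,[bl[3]],-1,255,-1)
v,u=np.nonzero((m>0)&(hs[...,1]<110)); dd=d[v,u]; P=np.array([w['position']+ray(w,uu,vv)*z for uu,vv,z in zip(u,v,dd) if z>0])
print('disc',len(P),np.median(P,0),P[:,2].std()); A=np.c_[P[:,:2]-P[:,:2].mean(0),np.ones(len(P))]; print('plane slope x,y,z',np.linalg.lstsq(A,P[:,2],rcond=None)[0])
E
```

```text
47.06 [587.63 -36.78  83.88] [-1.3  2.8  9.8]
47.41 [587.67 -36.78  83.85] [-2.3  3.  11.7]
47.76 [587.71 -36.76  83.81] [-2.1  3.5 12.1]
[344 181] [280 189] 48.6833
disc 267 [ 0.58729098 -0.03709139  0.08275313] 0.0006568252094508145
plane slope x,y,z [-0.00373208  0.03253234  0.08277617]
```

View pics/c6.png

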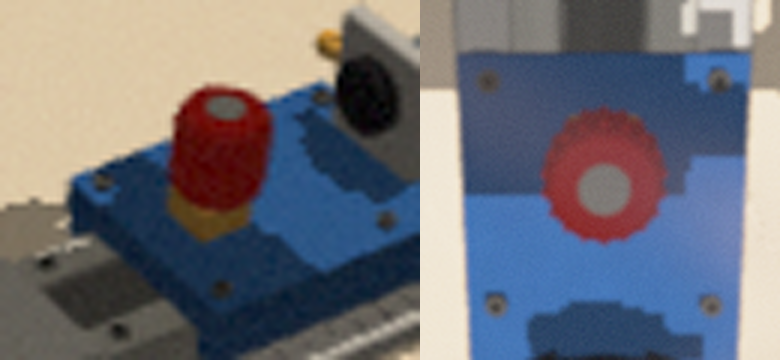

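The knob sits upright on the bush and free of the gripper. The depth reading puts its top at 82.8 mm, against 83 mm for fully home. Handing in.

```bash
python3 -c "
from plant import r
print(r.finish_job(), r.observe()['time_s'])"
```

```text
the job is handed in; nothing more can be done
the job is handed in; nothing more can be done
```

The job is handed in: the pin dropped into the index hole after about 25 mm of forward slide, was pressed home at no more than about 12 N (knob top read 82.8 mm, 83 mm is fully home), and was released with the robot clear, at about 49 s of the 64 s.

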